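# Clear the packing bench: sort the packages and put the tamper back

### The arm

A 6-joint arm with a two-finger parallel gripper is mounted at the origin on the work surface. World frame = base frame: x ahead of the robot, y to its left, z up, the work surface at z = 0. Lengths are in mm, angles in rad, forces in N, time in s.
With the tool pointing down it reaches from about 350 to 875 mm from the base axis. Payload 4.2 kg.
Tool frame: the origin (TCP) lies midway between the tips of the shut fingers; the grasp point (between the pads) lies 19 mm behind it; z points along the fingers, y is the line along which they close (so a half turn about z gives the same grasp; the last joint's range is limited). The gripper opens to 85 mm and grips with 20 to 120 N. Pads are 22 mm wide; open, the fingers measure 114 mm over their backs; the gripper's body (76 mm by 85 mm) begins 54 mm behind the grasp point. The pads swing forward as they close: fully open they stand 13 mm farther back than shut.
Start: joints at [1.587, 0.385, 0.008, 0, -1.194, -0.259], TCP at [150.232, 606.654, 231.312] pointing down, gripper open.
Joint ranges: [-3.14, 3.14], [-1.21, 2.06], [-1.07, 1.41], [-3.16, 2.05], [-2.99, -0.16], [-3.1, 3.1]. Speed limits (rad/s): [2.79, 2.79, 3.14, 3.14, 3.14, 3.14].

### API

Orientations are given as a unit quaternion [x, y, z, w].
In Python, from bench import read_state, get_image, job_done gives the robot as it stands.
- The arm moves only by the tool servo_tool, never from a script. Its arguments are lists of equal length, an entry for each row: "rotation": the turn, a rotation vector about the world's x, y, z scaled (see below), a list of three; "slide": the shift along the world's x, y, z scaled (see below), a list of three; "grip": the opening, from -1 (shut) to 1 (fully open). In form: {"rotation": [[rx, ry, rz], ...], "slide": [[tx, ty, tz], ...], "grip": [grip, ...]}. A call has 1 to 8 rows; each row is the pose to reach, as a shift and turn from the pose commanded when the call began, turning the shorter way round; what a row does not reach only later rows make up. The controller multiplies each number of a shift by 0.2 m and each number of a turn by 360 degrees. A row lasts 1/8 s, in which the tool goes at most 62.5 mm and 10.7 degrees, less where a joint would pass 70% of its speed; a pose out of reach is approached as far as the arm can. A call with a number of a shift or a turn outside -1 to 1 is refused whole. A call with a gripper value outside its range is refused whole. The fingers move at their own pace and stop on an object; the grip force is fixed at half the most. Time passes only in rows, so rows that repeat a pose let the fingers close. It gives the time, the measured TCP pose, the force, the opening and the grip force at its end, in the units of the state.
- read_state(): the state, without advancing time (a new reading comes with each control period).
- get_image(name): name is "side" or "top" or "wrist"; returns a dict with "image" (420x560x3 uint8, red, green, blue), "depth" (420x560 float32, mm along the optical axis (not along the pixel's ray), 0 where there is no reading), "camera_matrix" (3x3 intrinsics, pixels), "rvec" (rotation vector, rad) and "tvec" (3), from world to camera coordinates, as OpenCV has them; the wrist camera has in their place "hand_eye" (4x4, takes a point from camera to tool coordinates, whose origin is the TCP and whose axes are the flange's). Camera axes: x right, y down, z forward; pixel columns grow to the right and rows downward; lengths in mm; the calibration is good to about 2 mm. A picture is of the moment at which its call begins: read the wrist's pose just before it.
- job_done(): hands the job in; it is judged then, once.
The state is a dict: "clock": time; "joints": joint angles; "joint_vel": joint speeds; "joint_efforts": joint torques, N m; "position": TCP position; "ee_rot": TCP orientation; "contact_force": force on the tool from outside, world axes, zero at the start; "wrist_torque": the same for the moment, N m; "gripper_width": finger opening in mm; "grasp_force": force on a finger pad.
Only numpy, scipy, OpenCV 4.12 (cv2) and the standard library are available. Lean on these libraries where they do the work, as an engineer would, in place of code of your own. Each camera call takes 0.05 s, during which the arm holds its last target. There are 200 camera calls.

### The job

Clear the packing bench: stand both amber jars, the tin and the carton upright in the trays that already hold their own kind (jars in the green tray, the tin in the blue, the carton in the white), setting them down rather than dropping them and without knocking over or shoving away the stock already there. Also take the red-handled tamping rod out of the wooden block and put it foot first among the tools in the crowded white cup, down to the bottom, with all the other tools staying in the cup.

Things in the scene. Friction and masses are not known exactly. Their poses are not given: they have to be found in the camera images.
- jar_black_mid (a point): Amber glass jar with a paper label and a black lid, a cylinder 44 mm in diameter and 60 mm high, standing upright on the bench; this point is its centre, 30 mm above its underside; z up along its axis. About 0.11 kg.
- jar_white_mid (a point): Amber glass jar with a white lid, otherwise the same: 44 mm in diameter, 60 mm high, upright on the bench; the point is its centre, 30 mm above its underside.
- tin_mid (a point): Squat round aluminium tin with a screw lid, 48 mm in diameter and 44 mm high, standing upright on the bench; the point is its centre, 22 mm above its underside.
- carton_mid (a point): Small brown cardboard carton with a red band, 56 (x) x 36 (y) x 64 mm high, standing upright on the bench; the point is its centre, 32 mm above its underside; x along its long side, y across the 36 mm sides by which it is best gripped.
- tamper_grip (a point): Tamping rod, 170 mm long: steel shaft 12 mm in diameter, tapered foot, red round handle 20 mm in diameter over its top 50 mm. This point is the handle's middle, 145 mm above the foot; z up along the rod. It stands, leaning up to a few degrees, in a 35 mm deep hole of a 70 x 70 x 45 mm wooden block, its top 180 mm above the bench, and lifts straight out easily. About 0.06 kg.
- tamper_foot (a point): The lower tip of the tamping rod, 145 mm below the handle's middle along the rod's axis.
- tray_jars: Shallow open tray, 156 (x) x 168 (y) x 18 mm high, walls and floor 4 mm thick, fixed to the bench; origin at the centre of its underside, z up. Green. Holds one amber jar standing in its +x half (centre about 38 mm from the tray's centre along +x, up to 35 mm to either side in y, not reported); the -x half, towards the robot, is empty.
- tray_tins: Shallow open tray, 156 (x) x 168 (y) x 18 mm high, walls and floor 4 mm thick, fixed to the bench; origin at the centre of its underside, z up. Blue. Holds one tin standing in its +x half (centre about 38 mm from the tray's centre along +x, up to 35 mm to either side in y, not reported); the -x half, towards the robot, is empty.
- tray_cartons: Shallow open tray, 156 (x) x 168 (y) x 18 mm high, walls and floor 4 mm thick, fixed to the bench; origin at the centre of its underside, z up. White. Holds one carton standing in its +x half (centre about 38 mm from the tray's centre along +x, up to 35 mm to either side in y, not reported); the -x half, towards the robot, is empty.
- cup: White round tool cup, fixed to the bench, 85 mm high, mouth 80 mm across outside, wall 4 mm, a little narrower at the bottom; origin at the centre of its underside. Inside stand four thin loose tools 110 to 115 mm long that lean outwards on the rim, leaving an opening at the cup's centre; their lower ends crowd its bottom and give way easily. The inner floor is about 5 mm above the origin.

How it is judged:
By the outcome, as a careful person would: the job done as asked, in the order asked, and still so for the second after the job is handed in, with the robot touching nothing.
It also fails if it takes over 128 s, if anything falls off the work surface, if the arm or the gripper's body presses on something with over 40 N, if the wrist force passes 120 N, or if a joint passes its speed limit or range.

## Working session

There is one attempt and no reset: what is moved stays moved. The work goes in short steps, Python scripts to look and compute and a tool call to move; the robot and the scene stay as the last step left them, time stands still between calls to the robot, and variables do not carry over. Pictures are saved under pics/ and viewed, at most 14 in all, crops included, and the job is handed in when it is done.

Besides the shell and the picture viewer there is one more tool, called after ">>>" as name(argument=value, ...) on one line, values as JSON. servo_tool: Moves the arm, as the interface text tells. Shifts and turns lie within -1 to 1; 1 stands for 0.2 m of shift or 360 degrees of turn. Its arguments: {"type":"object","properties":{"rotation":{"type":"array","items":{"type":"array","items":{"type":"number","minimum":-1,"maximum":1}}},"slide":{"type":"array","items":{"type":"array","items":{"type":"number","minimum":-1,"maximum":1}}},"grip":{"type":"array","items":{"type":"number"}}},"required":["rotation","slide","grip"]}

```bash
mkdir -p pics; cat > h.py <<'E'
import numpy as np, cv2
from bench import read_state, get_image
def save(d,n): cv2.imwrite('pics/'+n,cv2.cvtColor(d['image'],cv2.COLOR_RGB2BGR))
def pts(d):
    """world xyz per pixel from depth"""
    K=d['camera_matrix'];z=d['depth'];v,u=np.mgrid[:z.shape[0],:z.shape[1]]
    c=np.stack([(u-K[0,2])/K[0,0]*z,(v-K[1,2])/K[1,1]*z,z],-1)
    if 'rvec' in d:
        R=cv2.Rodrigues(np.array(d['rvec'],float))[0];return (c-np.array(d['tvec']).ravel())@R
    from scipy.spatial.transform import Rotation as Ro
    H=np.array(d['hand_eye']);s=d['state'];t=c@H[:3,:3].T+H[:3,3]
    return t@Ro.from_quat(s['ee_rot']).as_matrix().T+np.array(s['position'])
def cap(n):
    s=read_state();d=get_image(n);d['state']=s;return d
E
python3 - <<'E'
from h import *
import pickle
s=read_state();print(s)
D={n:cap(n) for n in('top','side')}
for n in D: save(D[n],n+'0.png')
pickle.dump(D,open('d0.pkl','wb'))
for n in D:
    P=pts(D[n]);ok=D[n]['depth']>0;print(n,ok.mean(),np.percentile(P[ok],[1,50,99],axis=0))
E
```

```text
{'clock': 0.0, 'joints': array([ 1.58659804e+00,  3.85537874e-01,  6.60501344e-03, -5.27981318e-04,
       -1.19400106e+00, -2.58647172e-01]), 'joint_vel': array([0.00062512, 0.00108366, 0.00066879, 0.00013053, 0.00174697,
       0.00050302]), 'joint_efforts': array([-1.80166619e-03, -3.92291522e+01,  1.88399148e+01,  4.18613032e+00,
       -4.56679700e-03,  4.53997373e-07]), 'position': array([150.09566389, 606.09218769, 230.22042208]), 'ee_rot': array([ 9.92624915e-01, -1.21221187e-01, -9.68558194e-05,  1.09231292e-03]), 'contact_force': array([-0.57775771, -0.88200259,  0.19291859]), 'wrist_torque': array([-0.01512242,  0.04528638, -0.01032437]), 'grasp_force': 0.0, 'gripper_width': 85.50591626853864}
top 0.9960671768707483 [[ 3.29871879e+01 -1.24909961e+03 -7.58782097e+02]
 [ 5.93944074e+02  1.67486991e+01 -2.89128089e-01]
 [ 1.90871731e+03  1.37782214e+03  1.98944910e+02]]
side 0.995922619047619 [[-2.88799368e+02 -6.08791625e+02 -7.41788385e+02]
 [ 6.00623152e+02  3.18886522e+02  1.71874107e+00]
 [ 2.16269642e+03  2.54745611e+03  5.22804693e+02]]
```

View pics/top0.png

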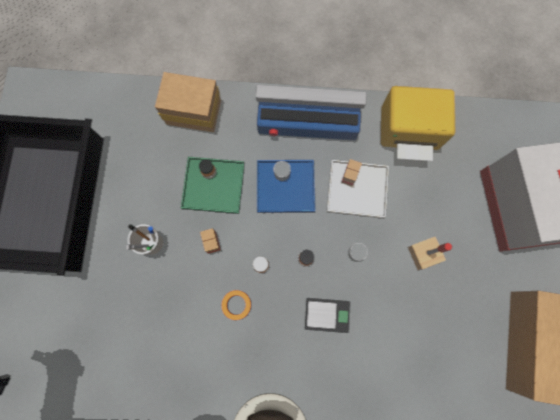

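View pics/side0.png

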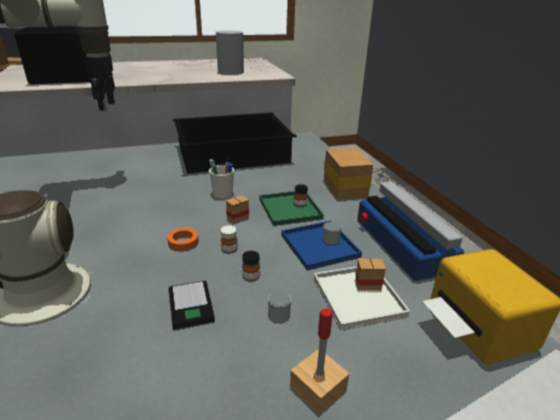

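The top view has the robot at the bottom, +x up and +y left. The free objects are the carton (209,240), white jar (260,264), black jar (307,258), tin (358,252), rod block (429,253) with its handle at (447,247), and the cup (143,239). The trays are green (213,185), blue (286,186) and white (358,189), each with stock in its upper half. Next I'll measure all of these from depth.

```bash
python3 - <<'E'
from h import *
import pickle
D=pickle.load(open('d0.pkl','rb'));np.set_printoptions(precision=1,suppress=True)
d=D['top'];P=pts(d);im=d['image']
print('cam',-cv2.Rodrigues(np.array(d['rvec'],float))[0].T@np.array(d['tvec']).ravel())
S=pts(D['side'])
def top(n,c,r,zlo,zhi,P=P):
    u,v=c;m=np.zeros(P.shape[:2],bool);m[v-r:v+r,u-r:u+r]=1
    m&=(P[...,2]>zlo)&(P[...,2]<zhi);q=P[m]
    (cx,cy),(w,h),a=cv2.minAreaRect(q[:,:2].astype(np.float32))
    print(n,len(q),'mean',q.mean(0),'rect',round(cx,1),round(cy,1),round(w,1),round(h,1),round(a,1))
top('jw',(260,264),14,50,70);top('jb',(307,258),14,50,70);top('tin',(358,252),14,36,55)
top('car',(209,240),16,55,75);top('cup',(143,239),22,78,92);top('block',(429,253),24,38,52);top('handle',(447,247),14,120,190)
top('sj',(206,168),14,55,75);top('st',(282,170),14,40,60);top('sc',(352,172),16,60,75)
top('g',(213,185),36,12,24);top('b',(286,186),36,12,24);top('w',(358,189),36,12,24)
# side view
im=D['side']['image'].astype(int)
top('handle-side',(325,324),18,125,190,S);top('shaft-side',(322,355),22,55,122,S)
top('jw-s',(229,235),14,50,70,S);top('jb-s',(251,262),14,50,70,S);top('tin-s',(279,303),16,38,55,S);top('car-s',(238,206),14,58,75,S)
top('cup-s',(222,175),16,80,90,S)
red=(im[...,0]>120)&(im[...,1]<60)&(S[...,2]>100);red[:,:300]=0;red[:,345:]=0
q=S[red];print('red',len(q))
for z in(132,140,150,160,170,178):
    k=q[abs(q[:,2]-z)<5];print(z,len(k),k.mean(0) if len(k) else'')
g=S[340:385,305:340].reshape(-1,3)
for z in(60,75,90,105):
    k=g[abs(g[:,2]-z)<6];k=k[abs(k[:,1]-np.median(k[:,1]))<15];print('sh',z,len(k),k.mean(0))
q=P[(P[...,2]>90)&(P[...,2]<150)];q=q[(abs(q[:,1]-(370))<80)];print(len(q))
print('camside',-cv2.Rodrigues(np.array(D['side']['rvec'],float))[0].T@np.array(D['side']['tvec']).ravel())
E
```

```text
cam [ 343.9    0.3 1184.1]
jw 170 mean [434.3  56.1  59.5] rect 433.7 57.1 37.3 38.0 4.0
jb 170 mean [462.2 -67.2  59.5] rect 461.6 -67.8 37.1 38.2 2.4
tin 249 mean [ 487.8 -209.2   44. ] rect 488.1 -209.8 45.9 47.5 47.4
car 278 mean [489.3 199.7  63.3] rect 490.1 200.3 56.8 35.5 20.6
cup 166 mean [475.8 372.2  83.9] rect 477.8 371.0 78.0 76.9 34.5
block 600 mean [ 497.2 -399.1   44.7] rect 498.7 -401.9 69.7 72.1 23.8
handle 110 mean [ 497.1 -397.6  165.9] rect 497.8 -401.3 21.3 18.3 86.4
sj 161 mean [697.2 231.3  63.6] rect 696.9 231.9 39.1 38.1 49.1
st 223 mean [707.6  16.7  47.9] rect 708.8 16.5 48.3 45.8 3.5
sc 258 mean [ 712.6 -181.8   67.8] rect 714.0 -182.3 36.0 57.4 73.4
g 356 mean [658.9 216.2  17. ] rect 658.1 214.5 168.1 156.9 88.8
b 388 mean [665.3   8.8  17.2] rect 669.4 2.6 156.5 167.6 4.6
w 351 mean [ 671.6 -210.7   17. ] rect 676.5 -208.0 169.0 158.2 87.4
handle-side 375 mean [ 493.1 -406.6  160.4] rect 494.6 -403.3 18.1 18.6 11.4
shaft-side 211 mean [ 493.9 -405.    88.8] rect 493.8 -403.9 8.1 12.0 54.2
jw-s 145 mean [430.8  51.4  58.4] rect 431.2 54.2 40.8 35.9 77.7
jb-s 186 mean [458.3 -71.8  58.2] rect 458.7 -67.3 39.9 37.3 75.0
tin-s 335 mean [ 483.8 -212.4   43.7] rect 484.9 -210.0 50.6 45.8 73.6
car-s 154 mean [485.9 196.9  63. ] rect 485.9 200.2 56.7 39.7 16.8
cup-s 100 mean [470.8 361.9  84.1] rect 471.0 368.8 73.5 77.3 31.6
red 67
132 0 
140 0 
150 0 
160 0 
170 0 
178 67 [ 495.8 -402.2  179.6]
sh 60 37 [ 493.7 -405.1   59.9]
sh 75 34 [ 494.3 -405.6   74.9]
sh 90 40 [ 494.  -404.7   89.7]
sh 105 39 [ 494.  -405.3  105. ]
1337
camside [ 280.  -815.5  617.2]
```

Depth agrees across both views, so I can start moving. First I'll travel to above the white jar at about (433, 56) and turn the tool yaw to 90°.

>>> servo_tool(rotation=[[0,0,0.0386],[0,0,0.0386],[0,0,0.0386],[0,0,0.0386]], slide=[[0.47,-0.92,0],[0.47,-0.92,0],[0.47,-0.92,0],[0.47,-0.92,0]], grip=[1,1,1,1])

```text
clock: 0.6
position: [245.0, 419.6, 231.3]
ee_rot: [1.0, -0.001, -0.0, 0.0]
contact_force: [-0.2, 0.1, 0.2]
gripper_width: 85.3
grasp_force: 0.0
```

>>> servo_tool(rotation=[[0,0,0],[0,0,0],[0,0,0],[0,0,0]], slide=[[0.47,-0.92,0],[0.47,-0.92,0],[0.47,-0.92,0],[0.47,-0.92,0]], grip=[1,1,1,1])

```text
clock: 1.1
position: [338.9, 236.5, 231.3]
ee_rot: [1.0, -0.002, -0.0, -0.0]
contact_force: [0.3, 0.3, 0.9]
gripper_width: 85.0
grasp_force: 0.0
```

>>> servo_tool(rotation=[[0,0,0],[0,0,0],[0,0,0],[0,0,0],[0,0,0]], slide=[[0.47,-0.92,0],[0.47,-0.92,0],[0.47,-0.92,0],[0.47,-0.92,0],[0.47,-0.92,0]], grip=[1,1,1,1,1])

```text
clock: 1.72
position: [432.9, 53.9, 230.9]
ee_rot: [1.0, -0.002, -0.0, 0.0]
contact_force: [0.5, 1.0, 0.2]
gripper_width: 85.6
grasp_force: 0.0
```

```bash
python3 - <<'E'
from h import *
np.set_printoptions(precision=1,suppress=True)
d=cap('wrist');save(d,'w1.png');P=pts(d);print(d['state']['position'],np.array(d['hand_eye']))
m=(P[...,2]>50)&(P[...,2]<70)&(abs(P[...,0]-433)<40)&(abs(P[...,1]-55)<40);q=P[m]
print(len(q),q.mean(0),cv2.minAreaRect(q[:,:2].astype(np.float32)))
E
```

```text
[432.9  53.9 230.9] [[   0.    -0.9   -0.3   83.7]
 [   1.     0.     0.     0.3]
 [   0.    -0.3    0.9 -142.6]
 [   0.     0.     0.     1. ]]
1316 [434.8  56.9  59.8] ((433.9216003417969, 57.390342712402344), (38.95016098022461, 38.8281135559082), 89.90399169921875)
```

View pics/w1.png

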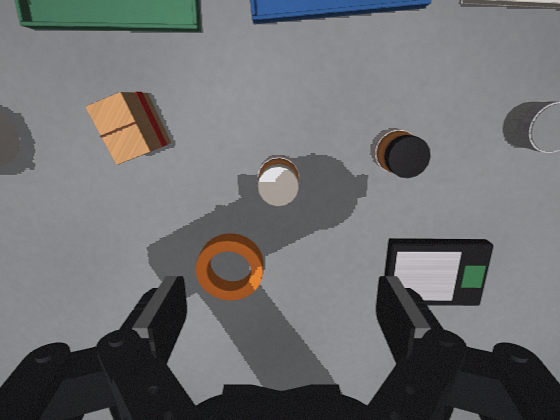

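The wrist view shows the white jar at (278,185), which works out to (433.9, 57.2). That matches the top camera. Next I'll descend and grip.

>>> servo_tool(rotation=[[0,0,0],[0,0,0],[0,0,0]], slide=[[0.008,0.012,-0.3],[0.008,0.012,-0.6],[0.008,0.012,-0.75]], grip=[1,1,1])

```text
clock: 2.15
position: [431.9, 57.7, 78.7]
ee_rot: [1.0, 0.001, -0.002, 0.001]
contact_force: [0.3, -0.1, 1.1]
gripper_width: 85.4
grasp_force: 0.0
```

>>> servo_tool(rotation=[[0,0,0],[0,0,0],[0,0,0],[0,0,0],[0,0,0],[0,0,0],[0,0,0],[0,0,0]], slide=[[0,0,-0.15],[0,0,-0.3],[0,0,-0.345],[0,0,-0.345],[0,0,-0.345],[0,0,-0.345],[0,0,-0.345],[0,0,-0.345]], grip=[1,1,1,-1,-1,-1,-1,-1])

```text
clock: 3.15
position: [434.7, 57.6, 13.9]
ee_rot: [1.0, 0.0, 0.001, -0.001]
contact_force: [-2.3, 1.5, 5.6]
gripper_width: 41.6
grasp_force: 60.1
```

>>> servo_tool(rotation=[[0,0,0],[0,0,0],[0,0,0],[0,0,0],[0,0,0]], slide=[[0,0,0.1],[0,0,0.3],[0,0,0.55],[0,0,0.7],[0,0,0.7]], grip=[-1,-1,-1,-1,-1])

```text
clock: 3.78
position: [435.3, 57.7, 155.5]
ee_rot: [1.0, -0.0, 0.004, -0.002]
contact_force: [-0.5, -0.1, -1.4]
gripper_width: 41.3
grasp_force: 61.2
```

>>> servo_tool(rotation=[[0,0,0],[0,0,0],[0,0,0],[0,0,0],[0,0,0],[0,0,0],[0,0,0]], slide=[[0.13,0.14,0],[0.33,0.34,0],[0.53,0.55,0],[0.73,0.76,0],[0.88,0.92,0],[0.93,0.965,0],[0.93,0.965,0]], grip=[-1,-1,-1,-1,-1,-1,-1])

```text
clock: 4.65
position: [619.2, 249.8, 150.6]
ee_rot: [1.0, -0.0, -0.001, 0.001]
contact_force: [-1.4, -0.2, -1.0]
gripper_width: 41.8
grasp_force: 61.2
```

>>> servo_tool(rotation=[[0,0,0],[0,0,0],[0,0,0],[0,0,0],[0,0,0],[0,0,0]], slide=[[0,0,-0.2],[0,0,-0.45],[0,0,-0.6],[0,0,-0.65],[0,0,-0.67],[0,0,-0.67]], grip=[-1,-1,-1,-1,-1,-1])

```text
clock: 5.4
position: [620.4, 250.3, 19.7]
ee_rot: [1.0, -0.0, 0.001, -0.001]
contact_force: [0.6, 0.5, -0.8]
gripper_width: 41.9
grasp_force: 61.2
```

>>> servo_tool(rotation=[[0,0,0],[0,0,0],[0,0,0]], slide=[[0,0,-0.005],[0,0,-0.01],[0,0,-0.01]], grip=[-1,-1,-1])

```text
clock: 5.78
position: [620.4, 250.4, 18.0]
ee_rot: [1.0, 0.0, 0.001, -0.0]
contact_force: [-2.8, -1.4, 6.1]
gripper_width: 41.5
grasp_force: 61.8
```

>>> servo_tool(rotation=[[0,0,0],[0,0,0],[0,0,0]], slide=[[0,0,0],[0,0,0],[0,0,0]], grip=[0.32,0.32,0.32])

```text
clock: 6.15
position: [619.7, 250.0, 16.0]
ee_rot: [1.0, -0.0, -0.0, 0.0]
contact_force: [1.3, 0.2, -0.2]
gripper_width: 55.9
grasp_force: 0.0
```

>>> servo_tool(rotation=[[0,0,0],[0,0,0],[0,0,0],[0,0,0]], slide=[[0,0,0.2],[0,0,0.5],[0,0,0.8],[0,0,0.8]], grip=[0.32,0.32,0.5,1])

```text
clock: 6.65
position: [622.9, 251.6, 183.3]
ee_rot: [1.0, 0.0, 0.006, -0.003]
contact_force: [0.5, -0.5, -0.8]
gripper_width: 79.8
grasp_force: 0.0
```

>>> servo_tool(rotation=[[0,0,0],[0,0,0],[0,0,0]], slide=[[-0.13,-0.26,0],[-0.26,-0.53,0],[-0.395,-0.795,0]], grip=[1,1,1])

```text
clock: 7.02
position: [539.4, 89.4, 175.2]
ee_rot: [1.0, 0.0, -0.001, 0.0]
contact_force: [0.4, -0.1, 0.4]
gripper_width: 85.5
grasp_force: 0.0
```

>>> servo_tool(rotation=[[0,0,0],[0,0,0],[0,0,0],[0,0,0],[0,0,0]], slide=[[-0.13,-0.26,0],[-0.26,-0.53,0],[-0.395,-0.795,0],[-0.395,-0.795,0],[-0.395,-0.795,0]], grip=[1,1,1,1,1])

```text
clock: 7.65
position: [461.9, -68.0, 176.1]
ee_rot: [1.0, -0.0, -0.0, -0.0]
contact_force: [0.5, 0.2, -0.5]
gripper_width: 85.6
grasp_force: 0.0
```

>>> servo_tool(rotation=[[0,0,0],[0,0,0],[0,0,0],[0,0,0],[0,0,0],[0,0,0],[0,0,0],[0,0,0]], slide=[[0,0,-0.25],[0,0,-0.5],[0,0,-0.75],[0,0,-0.82],[0,0,-0.82],[0,0,-0.82],[0,0,-0.82],[0,0,-0.82]], grip=[1,1,1,1,-1,-1,-1,-1])

```text
clock: 8.65
position: [463.1, -67.4, 13.6]
ee_rot: [1.0, 0.0, 0.002, -0.0]
contact_force: [0.2, 3.5, 6.0]
gripper_width: 41.8
grasp_force: 61.2
```

>>> servo_tool(rotation=[[0,0,0],[0,0,0],[0,0,0],[0,0,0],[0,0,0],[0,0,0]], slide=[[0,0,0],[0,0,0.1],[0,0,0.3],[0,0,0.55],[0,0,0.7],[0,0,0.7]], grip=[-1,-1,-1,-1,-1,-1])

```text
clock: 9.4
position: [463.1, -67.8, 154.8]
ee_rot: [1.0, -0.0, 0.003, -0.001]
contact_force: [0.5, -0.2, -2.3]
gripper_width: 41.6
grasp_force: 61.3
```

>>> servo_tool(rotation=[[0,0,0],[0,0,0],[0,0,0]], slide=[[0.1,0.15,0],[0.25,0.39,0],[0.395,0.615,0]], grip=[-1,-1,-1])

```text
clock: 9.78
position: [540.5, 55.9, 150.8]
ee_rot: [1.0, -0.001, -0.001, 0.0]
contact_force: [0.8, -0.4, -1.3]
gripper_width: 41.8
grasp_force: 61.3
```

>>> servo_tool(rotation=[[0,0,0],[0,0,0],[0,0,0],[0,0,0],[0,0,0]], slide=[[0.15,0.23,0],[0.29,0.45,0],[0.37,0.57,0],[0.395,0.615,0],[0.395,0.615,0]], grip=[-1,-1,-1,-1,-1])

```text
clock: 10.4
position: [618.9, 177.7, 150.7]
ee_rot: [1.0, -0.0, -0.001, 0.001]
contact_force: [-0.3, -0.5, -1.8]
gripper_width: 41.2
grasp_force: 61.3
```

>>> servo_tool(rotation=[[0,0,0],[0,0,0],[0,0,0],[0,0,0],[0,0,0],[0,0,0],[0,0,0],[0,0,0]], slide=[[0,0,-0.2],[0,0,-0.45],[0,0,-0.6],[0,0,-0.65],[0,0,-0.67],[0,0,-0.675],[0,0,-0.68],[0,0,-0.68]], grip=[-1,-1,-1,-1,-1,-1,-1,-1])

```text
clock: 11.4
position: [620.6, 178.4, 17.7]
ee_rot: [1.0, 0.0, 0.001, -0.0]
contact_force: [-0.1, -0.3, 1.9]
gripper_width: 41.5
grasp_force: 61.6
```

>>> servo_tool(rotation=[[0,0,0],[0,0,0],[0,0,0],[0,0,0],[0,0,0],[0,0,0],[0,0,0]], slide=[[0,0,0],[0,0,0],[0,0,0],[0,0,0.2],[0,0,0.5],[0,0,0.8],[0,0,0.8]], grip=[0.32,0.32,0.32,0.32,0.32,0.5,1])

```text
clock: 12.28
position: [622.9, 179.3, 183.1]
ee_rot: [1.0, 0.0, 0.006, -0.003]
contact_force: [0.6, 0.6, -0.3]
gripper_width: 79.9
grasp_force: 0.0
```

>>> servo_tool(rotation=[[0,0,0],[0,0,0],[0,0,0],[0,0,0]], slide=[[-0.09,-0.26,0],[-0.18,-0.53,0],[-0.27,-0.8,0],[-0.33,-0.97,0]], grip=[1,1,1,1])

```text
clock: 12.78
position: [552.1, -18.1, 175.5]
ee_rot: [1.0, -0.001, -0.001, 0.0]
contact_force: [0.2, 0.4, -0.7]
gripper_width: 85.3
grasp_force: 0.0
```

>>> servo_tool(rotation=[[0,0,0],[0,0,0],[0,0,0],[0,0,0],[0,0,0],[0,0,0]], slide=[[-0.09,-0.26,0],[-0.18,-0.53,0],[-0.27,-0.8,0],[-0.33,-0.97,0],[-0.33,-0.97,0],[-0.33,-0.97,0]], grip=[1,1,1,1,1,1])

```text
clock: 13.52
position: [487.7, -209.7, 175.8]
ee_rot: [1.0, -0.0, -0.0, -0.0]
contact_force: [-0.5, 0.4, -0.3]
gripper_width: 85.1
grasp_force: 0.0
```

```bash
python3 - <<'E'
from h import *
np.set_printoptions(precision=1,suppress=True)
d=cap('wrist');P=pts(d);print(d['state']['position'])
m=(P[...,2]>36)&(P[...,2]<55)&(abs(P[...,0]-488)<45)&(abs(P[...,1]+210)<45);q=P[m]
print(len(q),q.mean(0),cv2.minAreaRect(q[:,:2].astype(np.float32)))
d=cap('top');save(d,'top1.png')
E
```

```text
[ 487.7 -209.7  175.8]
2427 [ 488.5 -209.3   44.5] ((487.2104797363281, -209.51597595214844), (47.67430114746094, 47.522605895996094), 0.4356532692909241)
```

View pics/top1.png

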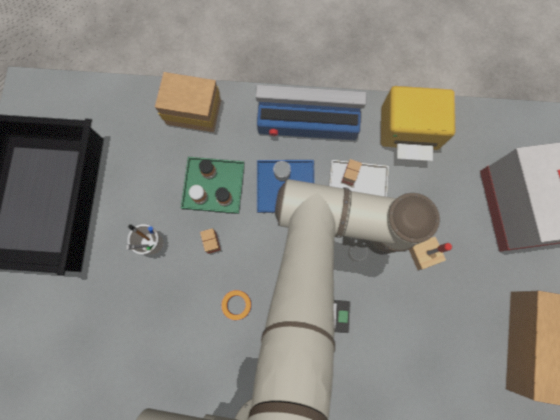

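The top view shows both jars standing in the green tray at (197,194) and (223,197). The wrist housing at (410,215) is close to the rod, so I'll check the clearance before descending.

```bash
python3 - <<'E'
from h import *
np.set_printoptions(precision=0,suppress=True)
for n in('top','side'):
    d=cap(n);P=pts(d)
    if n=='top':
        for p in((410,218),(380,215),(432,218),(300,205),(410,240)): print(p,P[p[1],p[0]])
    else:
        m=(P[...,0]>350)&(P[...,0]<640)&(P[...,1]<-60)&(P[...,1]>-420)&(P[...,2]>70)
        q=P[m]
        for y in range(-400,-80,30):
            k=q[abs(q[:,1]-y)<15]
            if len(k): print(y,len(k),'x',k[:,0].min(),k[:,0].max(),'z',k[:,2].min(),k[:,2].max())
        save(d,'side1.png')
E
```

```text
(410, 218) [ 485. -199.  535.]
(380, 215) [ 491. -156.  515.]
(432, 218) [ 487. -235.  534.]
(300, 205) [498. -24. 517.]
(410, 240) [ 451. -202.  525.]
-400 549 x 485.7119152412724 504.34679304197 z 70.6941301350971 181.22843057706535
-280 551 x 473.1685508105845 499.3118554482767 z 199.30288207397962 294.6938287719164
-250 5753 x 450.0162348987728 522.6000760900929 z 186.49091099763135 533.9961686530934
-220 2178 x 441.9830169716189 529.5192198946277 z 250.3077443435312 536.0916478943077
-190 201 x 442.6517819126502 499.9255339198114 z 246.31475700514218 536.0526077626542
-160 298 x 450.7262565806587 497.9286015710578 z 189.28820309350039 496.3930391663767
-130 100 x 453.2977413121553 475.75896443159485 z 235.27091450675093 501.34761707398076
-100 240 x 437.5159502327616 487.50514741819677 z 438.22983092054903 517.8665322259604
```

View pics/side1.png

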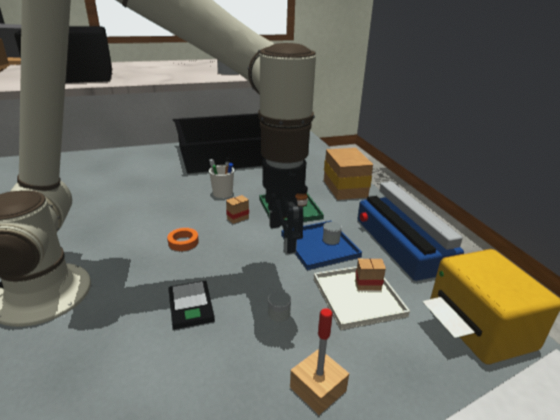

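The side view shows the wrist directly above the TCP, well clear of the rod at (325,324). I'll go down to the tin.

>>> servo_tool(rotation=[[0,0,0],[0,0,0],[0,0,0],[0,0,0],[0,0,0],[0,0,0],[0,0,0],[0,0,0]], slide=[[0,0,-0.25],[0,0,-0.5],[0,0,-0.75],[0,0,-0.85],[0,0,-0.85],[0,0,-0.85],[0,0,-0.85],[0,0,-0.85]], grip=[1,1,1,1,1,-1,-1,-1])

```text
clock: 14.72
position: [489.0, -210.0, 8.1]
ee_rot: [1.0, 0.0, 0.002, 0.0]
contact_force: [0.3, 1.8, 6.0]
gripper_width: 45.6
grasp_force: 61.5
```

>>> servo_tool(rotation=[[0,0,0],[0,0,0],[0,0,0],[0,0,0],[0,0,0],[0,0,0],[0,0,0]], slide=[[0,0,0],[0,0,0],[0,0,0.1],[0,0,0.3],[0,0,0.55],[0,0,0.7],[0,0,0.7]], grip=[-1,-1,-1,-1,-1,-1,-1])

```text
clock: 15.6
position: [489.4, -210.2, 149.5]
ee_rot: [1.0, -0.0, 0.004, 0.0]
contact_force: [-0.1, 0.7, -1.4]
gripper_width: 45.6
grasp_force: 61.4
```

>>> servo_tool(rotation=[[0,0,0],[0,0,0],[0,0,0]], slide=[[0.1,0.14,0],[0.25,0.36,0],[0.36,0.52,0]], grip=[-1,-1,-1])

```text
clock: 15.98
position: [559.9, -104.5, 145.2]
ee_rot: [1.0, -0.0, -0.001, -0.0]
contact_force: [-0.6, -0.6, -1.5]
gripper_width: 45.5
grasp_force: 61.5
```

>>> servo_tool(rotation=[[0,0,0],[0,0,0],[0,0,0],[0,0,0],[0,0,0]], slide=[[0.13,0.19,0],[0.26,0.37,0],[0.34,0.49,0],[0.36,0.52,0],[0.36,0.52,0]], grip=[-1,-1,-1,-1,-1])

```text
clock: 16.6
position: [631.0, -2.0, 145.2]
ee_rot: [1.0, -0.0, -0.001, 0.0]
contact_force: [-0.3, 0.2, -0.4]
gripper_width: 45.7
grasp_force: 61.5
```

>>> servo_tool(rotation=[[0,0,0],[0,0,0],[0,0,0],[0,0,0],[0,0,0],[0,0,0],[0,0,0],[0,0,0]], slide=[[0,0,-0.2],[0,0,-0.45],[0,0,-0.6],[0,0,-0.65],[0,0,-0.67],[0,0,-0.675],[0,0,-0.68],[0,0,-0.68]], grip=[-1,-1,-1,-1,-1,-1,-1,-1])

```text
clock: 17.6
position: [632.7, -1.9, 12.1]
ee_rot: [1.0, 0.0, 0.001, -0.0]
contact_force: [-0.8, 0.2, 5.0]
gripper_width: 45.6
grasp_force: 62.0
```

>>> servo_tool(rotation=[[0,0,0],[0,0,0],[0,0,0],[0,0,0],[0,0,0],[0,0,0],[0,0,0]], slide=[[0,0,0],[0,0,0],[0,0,0],[0,0,0.2],[0,0,0.5],[0,0,0.8],[0,0,0.8]], grip=[0.5,0.5,0.5,0.5,0.5,0.5,1])

```text
clock: 18.48
position: [635.2, -1.5, 176.8]
ee_rot: [1.0, 0.0, 0.006, -0.001]
contact_force: [0.7, 0.4, -0.7]
gripper_width: 79.8
grasp_force: 0.0
```

>>> servo_tool(rotation=[[0,0,0.02],[0,0,0.04],[0,0,0.057]], slide=[[-0.12,0.17,0],[-0.24,0.34,0],[-0.355,0.505,0]], grip=[1,1,1])

```text
clock: 18.85
position: [559.5, 99.7, 169.2]
ee_rot: [0.984, 0.179, -0.001, 0.0]
contact_force: [-0.1, 0.2, -0.2]
gripper_width: 85.5
grasp_force: 0.0
```

>>> servo_tool(rotation=[[0,0,0],[0,0,0],[0,0,0],[0,0,0],[0,0,0]], slide=[[-0.12,0.17,0],[-0.24,0.34,0],[-0.355,0.505,0],[-0.355,0.505,0],[-0.355,0.505,0]], grip=[1,1,1,1,1])

```text
clock: 19.48
position: [489.7, 199.9, 169.7]
ee_rot: [0.984, 0.178, -0.0, 0.0]
contact_force: [0.3, -0.7, -0.2]
gripper_width: 85.5
grasp_force: 0.0
```

```bash
python3 - <<'E'
from h import *
np.set_printoptions(precision=3,suppress=True)
d=cap('wrist');P=pts(d);print(d['state']['position'],d['state']['ee_rot'])
m=(P[...,2]>58)&(P[...,2]<72)&(abs(P[...,0]-488)<45)&(abs(P[...,1]-200)<45);q=P[m]
print(len(q),q.mean(0),cv2.minAreaRect(q[:,:2].astype(np.float32)))
E
```

```text
[489.682 199.856 169.741] [ 0.984  0.178 -0.     0.   ]
3141 [490.263 201.867  64.05 ] ((488.9040832519531, 201.3125457763672), (56.00550842285156, 36.06453323364258), 20.29630470275879)
```

>>> servo_tool(rotation=[[0,0,0],[0,0,0],[0,0,0],[0,0,0],[0,0,0],[0,0,0],[0,0,0],[0,0,0]], slide=[[-0.004,0.005,-0.2],[-0.004,0.005,-0.45],[-0.004,0.005,-0.7],[-0.004,0.005,-0.78],[-0.004,0.005,-0.78],[-0.004,0.005,-0.78],[-0.004,0.005,-0.78],[-0.004,0.005,-0.78]], grip=[1,1,1,1,1,-1,-1,-1])

```text
clock: 20.52
position: [489.7, 201.5, 15.6]
ee_rot: [0.984, 0.178, 0.001, -0.001]
contact_force: [-1.2, -0.8, 2.4]
gripper_width: 35.4
grasp_force: 59.8
```

>>> servo_tool(rotation=[[0,0,0],[0,0,0],[0,0,0],[0,0,0],[0,0,0],[0,0,0],[0,0,0]], slide=[[0,0,0],[0,0,0],[0,0,0.1],[0,0,0.3],[0,0,0.55],[0,0,0.7],[0,0,0.7]], grip=[-1,-1,-1,-1,-1,-1,-1])

```text
clock: 21.4
position: [490.0, 201.9, 156.8]
ee_rot: [0.984, 0.178, 0.003, -0.001]
contact_force: [-0.4, -0.3, -1.0]
gripper_width: 35.4
grasp_force: 59.8
```

>>> servo_tool(rotation=[[0,0,-0.01],[0,0,-0.03],[0,0,-0.05],[0,0,-0.0644]], slide=[[0.05,-0.12,0],[0.12,-0.32,0],[0.19,-0.52,0],[0.25,-0.68,0]], grip=[-1,-1,-1,-1])

```text
clock: 21.9
position: [538.1, 63.4, 152.4]
ee_rot: [1.0, -0.025, -0.002, 0.0]
contact_force: [0.5, 0.8, 0.1]
gripper_width: 35.5
grasp_force: 59.8
```

>>> servo_tool(rotation=[[0,0,0],[0,0,0],[0,0,0]], slide=[[0.08,-0.23,0],[0.165,-0.45,0],[0.25,-0.68,0]], grip=[-1,-1,-1])

```text
clock: 22.28
position: [588.3, -72.2, 152.2]
ee_rot: [1.0, -0.023, -0.002, -0.0]
contact_force: [1.1, 0.7, 0.1]
gripper_width: 35.2
grasp_force: 59.9
```

>>> servo_tool(rotation=[[0,0,0],[0,0,0],[0,0,0],[0,0,0],[0,0,0],[0,0,0]], slide=[[0.08,-0.23,0],[0.165,-0.45,0],[0.22,-0.6,0],[0.25,-0.68,0],[0.25,-0.68,0],[0.25,-0.68,0]], grip=[-1,-1,-1,-1,-1,-1])

```text
clock: 23.02
position: [638.5, -205.8, 153.8]
ee_rot: [1.0, -0.023, -0.001, -0.0]
contact_force: [0.0, 0.7, -0.3]
gripper_width: 35.6
grasp_force: 59.9
```

Next I'll set the carton down (final −136 mm), release and rise.

>>> servo_tool(rotation=[[0,0,0],[0,0,0],[0,0,0],[0,0,0],[0,0,0],[0,0,0],[0,0,0],[0,0,0]], slide=[[0,0,-0.2],[0,0,-0.45],[0,0,-0.6],[0,0,-0.65],[0,0,-0.67],[0,0,-0.675],[0,0,-0.68],[0,0,-0.68]], grip=[-1,-1,-1,-1,-1,-1,-1,-1])

```text
clock: 24.02
position: [639.8, -207.0, 19.6]
ee_rot: [1.0, -0.023, 0.001, 0.0]
contact_force: [-0.3, 1.6, 1.8]
gripper_width: 35.2
grasp_force: 60.2
```

>>> servo_tool(rotation=[[0,0,0],[0,0,0],[0,0,0],[0,0,0],[0,0,0],[0,0,0],[0,0,0]], slide=[[0,0,0],[0,0,0],[0,0,0],[0,0,0.2],[0,0,0.5],[0,0,0.8],[0,0,0.8]], grip=[0.4,0.4,0.4,0.4,0.4,0.5,1])

```text
clock: 24.9
position: [642.3, -207.7, 185.5]
ee_rot: [1.0, -0.023, 0.007, 0.001]
contact_force: [-0.4, 0.0, -0.7]
gripper_width: 79.4
grasp_force: 0.0
```

>>> servo_tool(rotation=[[0,0,0],[0,0,0],[0,0,0.007],[0,0,0.007],[0,0,0.007],[0,0,0.007],[0,0,0.007],[0,0,0.007]], slide=[[0,0,0.25],[-0.17,-0.24,0.4],[-0.34,-0.48,0.4],[-0.51,-0.72,0.4],[-0.66,-0.92,0.4],[-0.705,-0.97,0.4],[-0.705,-0.97,0.4],[-0.705,-0.97,0.4]], grip=[1,1,1,1,1,1,1,1])

```text
clock: 25.9
position: [498.8, -399.9, 257.9]
ee_rot: [1.0, -0.001, -0.0, -0.0]
contact_force: [-0.7, -0.8, 0.9]
gripper_width: 85.1
grasp_force: 0.0
```

```bash
python3 - <<'E'
from h import *
np.set_printoptions(precision=1,suppress=True)
d=cap('wrist');P=pts(d);save(d,'w2.png');print(d['state']['position'])
im=d['image'].astype(int);red=(im[...,0]>1.8*im[...,1])&(im[...,0]>60)
m=(P[...,2]>172)&(P[...,2]<190)&(abs(P[...,0]-497)<30)&(abs(P[...,1]+401)<30);q=P[m]
print(len(q),q.mean(0),cv2.minAreaRect(q[:,:2].astype(np.float32)))
# slices: y extent midpoint (camera looks from +x side) 
for z in(55,70,90,110,135,150,165,175):
    m=(abs(P[...,2]-z)<5)&(abs(P[...,0]-497)<30)&(abs(P[...,1]+401)<25);q=P[m]
    if len(q)>5: print(z,len(q),'x',q[:,0].min(),q[:,0].max(),'y',np.percentile(q[:,1],[2,98]),np.percentile(q[:,1],[2,98]).mean())
E
```

```text
[ 498.8 -399.9  257.9]
608 [ 499.1 -401.4  179.1] ((497.7591857910156, -401.31243896484375), (19.56207847595215, 19.428424835205078), 11.332718849182129)
55 23 x 499.672046377104 503.24016122599085 y [-406.5 -396. ] -401.2556244364284
70 26 x 499.98990555075966 503.18461773070413 y [-406.3 -396.1] -401.22071558396044
90 32 x 498.323726018455 503.5308477969221 y [-406.4 -395.4] -400.9215733970259
110 31 x 498.56474626805345 503.4848454473858 y [-406.5 -396.2] -401.36685580903657
135 51 x 498.1905329454438 507.5154198635141 y [-410.2 -392.1] -401.10809843578386
150 90 x 498.6238566154343 507.701139580844 y [-410.4 -391.7] -401.04003397544966
165 101 x 498.4231121672727 507.6573238829314 y [-410. -392.] -401.00641914639755
175 393 x 487.5536787307703 507.79065751631015 y [-410.4 -392.4] -401.3781344634217
```

View pics/w2.png

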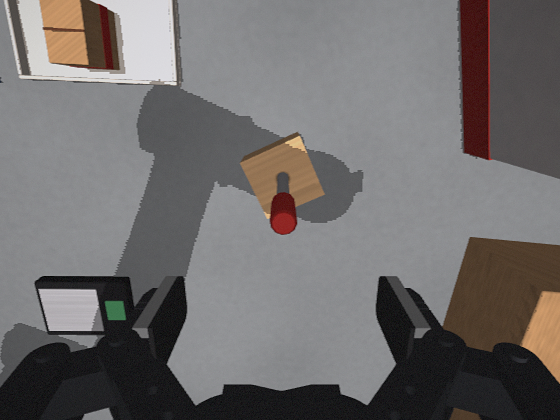

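The wrist view shows the rod upright in its block, handle top at (284,215). Its axis is at about (497.6, −401.2) with almost no lean. I'll grip it at handle height and lift slowly.

>>> servo_tool(rotation=[[0,0,0],[0,0,0],[0,0,0],[0,0,0],[0,0,0]], slide=[[-0.002,-0.002,-0.2],[-0.002,-0.002,-0.4],[-0.002,-0.002,-0.56],[-0.002,-0.002,-0.585],[-0.002,-0.002,-0.585]], grip=[1,1,1,1,1])

```text
clock: 26.58
position: [498.7, -401.1, 142.1]
ee_rot: [1.0, -0.001, 0.0, 0.0]
contact_force: [1.2, -0.3, 0.9]
gripper_width: 85.4
grasp_force: 0.0
```

>>> servo_tool(rotation=[[0,0,0],[0,0,0],[0,0,0],[0,0,0],[0,0,0],[0,0,0],[0,0,0]], slide=[[0,0,0],[0,0,0],[0,0,0],[0,0,0],[0,0,0],[0,0,0],[0,0,0]], grip=[-1,-1,-1,-1,-1,-1,-1])

```text
clock: 27.45
position: [497.9, -401.6, 141.9]
ee_rot: [1.0, -0.001, 0.0, 0.0]
contact_force: [-0.3, 0.1, 5.3]
gripper_width: 18.9
grasp_force: 58.6
```

>>> servo_tool(rotation=[[0,0,0],[0,0,0],[0,0,0],[0,0,0],[0,0,0],[0,0,0],[0,0,0]], slide=[[0,0,0.05],[0,0,0.12],[0,0,0.22],[0,0,0.4],[0,0,0.55],[0,0,0.6],[0,0,0.6]], grip=[-1,-1,-1,-1,-1,-1,-1])

```text
clock: 28.32
position: [497.6, -401.2, 261.5]
ee_rot: [1.0, -0.001, 0.0, -0.0]
contact_force: [-0.3, -0.8, -1.3]
gripper_width: 18.4
grasp_force: 58.6
```

The rod is held and lifted clear. Before travelling I'll look closely at the cup from both fixed cameras.

```bash
python3 - <<'E'
from h import *
np.set_printoptions(precision=1,suppress=True)
out=[]
for n,(u,v) in(('top',(143,239)),('side',(222,175))):
    d=cap(n);P=pts(d);c=d['image'][v-28:v+28,u-28:u+28]
    out.append(cv2.resize(c,(390,390),interpolation=cv2.INTER_CUBIC))
    Q=P[v-28:v+28,u-28:u+28]
    m=(abs(Q[...,2]-84)<3.5);q=Q[m];(cx,cy),r=cv2.minEnclosingCircle(q[:,:2].astype(np.float32));print(n,'rim',len(q),cx,cy,r)
    m=Q[...,2]>93
    k=Q[m];print(k[np.argsort(k[:,1])][::max(1,len(k)//20)])
    if n=='top':
        m=(Q[...,2]<78)&(np.hypot(Q[...,0]-477,Q[...,1]-371)<32);k=Q[m];print('inside',len(k),k.mean(0));
        print(Q[10:46:2,14:46:2,2].round())
    if n=='side':
        s=P[290:400,280:350];print('')
cv2.imwrite('pics/cup.png',cv2.cvtColor(np.hstack(out),cv2.COLOR_RGB2BGR))
E
```

```text
top rim 122 476.6950988769531 371.7196960449219 40.014095306396484
[[ 343.9    0.3 1184.1]
 [ 343.9    0.3 1184.1]
 [ 343.9    0.3 1184.1]
 [ 452.1  341.8   99.7]
 [ 450.5  343.   112.3]
 [ 450.1  344.6  115.2]
 [ 508.1  345.9  111.4]
 [ 504.9  347.3  114. ]
 [ 496.6  348.1  116.2]
 [ 501.2  350.4  119.2]
 [ 502.8  390.6   93.3]
 [ 497.1  391.9   94.8]
 [ 456.8  393.1   97.4]
 [ 508.   394.1  108.5]
 [ 446.2  394.5   96.5]
 [ 458.8  394.9  100.6]
 [ 449.8  395.8  109.4]
 [ 501.5  396.5  114. ]
 [ 457.7  397.4  108. ]
 [ 504.6  398.1  110.7]
 [ 503.8  399.   115.2]
 [ 498.5  401.2  114.2]
 [ 504.4  403.7  109.7]]
inside 322 [479.3 378.6  25.1]
[[  -0. 1184.    1.    1.    1.   -5.    0.   -4.    4.    1.   -2.    1.
     3.   -1.   -7.   -4.]
 [  -2.   -0.   -4.    1.   -3.   -2.   -1.    0.    0.    2.   -0.   -1.
     1.   -1.    4.    2.]
 [ 110.  113.  108.    1.    2.   79.   84.   85.   86.   88.   82.   -2.
    -4.   -3.   -5.   -2.]
 [ 112.  114.  106.  102.   85.   83.   76.   64.   67.   68.  113.  109.
    -4.   -1.    5.    3.]
 [  -2.  108.  104.   97.   86. 1184.   57.  
[... 1266 characters left out ...]
]
 [   0.    0.   -1.   -1.   -0.   -0.    1.   -1.    4.   -2.   -1.   -4.
    -5.    1.    2.   -1.]]
side rim 190 510.9034423828125 463.2622375488281 141.03929138183594
[[ 280.  -815.5  617.2]
 [ 280.  -815.5  617.2]
 [ 280.  -815.5  617.2]
 [ 446.3  341.4  101.6]
 [ 444.2  342.6  114.8]
 [ 450.6  344.2  113.4]
 [ 497.4  345.1  101.1]
 [ 449.9  346.2   95.7]
 [ 498.4  348.   113.4]
 [ 503.6  389.3  113.2]
 [ 493.9  392.8   98.9]
 [ 448.9  394.2  103.1]
 [ 445.8  394.9  103.1]
 [ 446.3  395.6  109.7]
 [ 446.2  396.1  106.1]
 [ 443.6  397.5  112.7]
 [ 440.4  398.6  109.1]
 [ 506.7  405.3  110. ]
 [ 422.7  558.5   99.5]
 [ 436.8  559.5   97.8]
 [ 412.2  560.5   96. ]
 [ 419.6  562.1   98.5]]
```

View pics/cup.png

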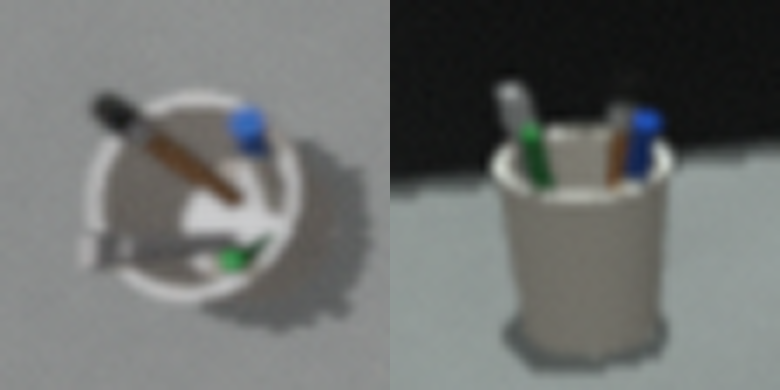

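The left half of the crop is the top view: four tools leaning at the cup's corners with the centre open, around (195,195). The cup axis is at about (476.7, 371.6) and the tool tops reach z≈119. I'll carry the rod there at height.

>>> servo_tool(rotation=[[0,0,0],[0,0,0],[0,0,0],[0,0,0],[0,0,0]], slide=[[0,0.1,0.025],[-0.006,0.3,0.025],[-0.012,0.53,0.025],[-0.02,0.76,0.025],[-0.026,0.966,0.025]], grip=[-1,-1,-1,-1,-1])

```text
clock: 29.05
position: [491.6, -205.7, 265.8]
ee_rot: [1.0, -0.001, -0.001, -0.0]
contact_force: [0.9, 0.6, -0.2]
gripper_width: 18.5
grasp_force: 58.7
```

>>> servo_tool(rotation=[[0,0,0],[0,0,0],[0,0,0],[0,0,0]], slide=[[-0.006,0.24,0.025],[-0.012,0.48,0.025],[-0.02,0.72,0.025],[-0.026,0.966,0.025]], grip=[-1,-1,-1,-1])

```text
clock: 29.55
position: [486.1, -12.9, 271.0]
ee_rot: [1.0, -0.001, -0.0, 0.0]
contact_force: [0.9, 0.2, -0.1]
gripper_width: 18.1
grasp_force: 58.7
```

>>> servo_tool(rotation=[[0,0,0],[0,0,0],[0,0,0],[0,0,0]], slide=[[-0.006,0.24,0.025],[-0.012,0.48,0.025],[-0.02,0.72,0.025],[-0.026,0.966,0.025]], grip=[-1,-1,-1,-1])

```text
clock: 30.05
position: [480.7, 180.1, 276.0]
ee_rot: [1.0, -0.001, -0.0, 0.0]
contact_force: [0.7, -0.1, -0.7]
gripper_width: 18.6
grasp_force: 58.7
```

>>> servo_tool(rotation=[[0,0,0],[0,0,0],[0,0,0],[0,0,0],[0,0,0],[0,0,0],[0,0,0]], slide=[[-0.006,0.24,0.025],[-0.012,0.48,0.025],[-0.02,0.7,0.025],[-0.024,0.86,0.025],[-0.026,0.95,0.025],[-0.026,0.966,0.025],[-0.026,0.966,0.025]], grip=[-1,-1,-1,-1,-1,-1,-1])

```text
clock: 30.92
position: [476.6, 370.7, 281.3]
ee_rot: [1.0, -0.002, -0.0, 0.0]
contact_force: [-0.3, -0.5, -1.0]
gripper_width: 18.9
grasp_force: 58.7
```

```bash
python3 - <<'E'
from h import *
np.set_printoptions(precision=1,suppress=True)
d=cap('side');save(d,'side2.png');P=pts(d);print(d['state']['position'],d['state']['gripper_width'])
w=cap('wrist');save(w,'w3.png');W=pts(w)
for n,Q in(('side',P),('wrist',W)):
  for z in(128,135,145,165,185,205,222):
    m=(abs(Q[...,2]-z)<4)&(np.hypot(Q[...,0]-477,Q[...,1]-371)<28);q=Q[m]
    if len(q)>2: print(n,z,len(q),q.mean(0),'x',q[:,0].min(),q[:,0].max(),'y',q[:,1].min(),q[:,1].max())
m=(abs(W[...,2]-85)<3)&(np.hypot(W[...,0]-477,W[...,1]-371)<46);q=W[m];print('rim',len(q),cv2.minEnclosingCircle(q[:,:2].astype(np.float32)))
E
```

```text
[476.6 370.7 281.3] 18.879329103979288
side 165 10 [474.4 367.2 164.3] x 469.8963475268262 479.40862297103394 y 364.2429420022461 369.5330719722316
side 185 10 [474.1 366.7 184.9] x 468.5657526940261 479.5450898254442 y 362.41075589644436 371.34860118319864
side 205 10 [473.3 367.1 204.3] x 468.31640030693904 478.1339735979506 y 362.1289742443027 371.1425125421913
side 222 9 [474.5 367.5 222. ] x 469.3024609843213 479.503778999352 y 363.7013959327861 371.28595062681836
wrist 165 37 [481.2 370.4 165.1] x 478.6248818845008 482.70277936886333 y 365.1222603103769 375.79741726229145
wrist 185 50 [481.1 370.5 185. ] x 477.26885571977687 482.6083224890164 y 364.69223629018063 376.1623855111541
wrist 205 64 [481.  370.5 204.9] x 475.96046734964335 482.89931464791016 y 364.4225205144718 376.3507227503904
wrist 222 79 [481.2 370.3 221.8] x 478.08449101182293 482.8248970270213 y 364.7419005234954 375.95868457637295
rim 717 ((475.36822509765625, 373.3605651855469), 39.93803787231445)
```

View pics/w3.png

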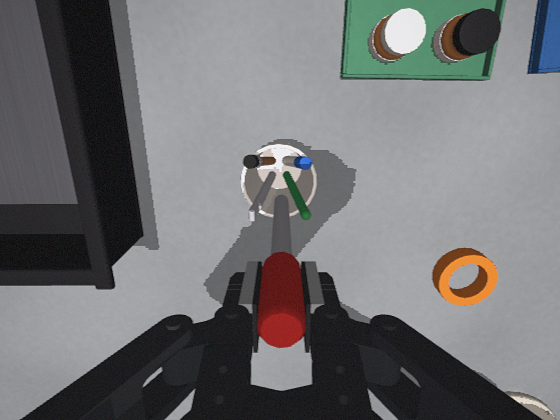

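The wrist view shows the rod shaft (282,215) above the cup (278,180), with the tools at its edges. The rod is vertical at (476.6, 370.4). I'll shift +1.5 mm in y and go down slowly, watching the force.

>>> servo_tool(rotation=[[0,0,0],[0,0,0],[0,0,0],[0,0,0],[0,0,0],[0,0,0],[0,0,0],[0,0,0]], slide=[[-0.002,0.008,-0.05],[-0.002,0.008,-0.1],[-0.002,0.008,-0.15],[-0.002,0.008,-0.2],[-0.002,0.008,-0.25],[-0.002,0.008,-0.3],[-0.002,0.008,-0.35],[-0.002,0.008,-0.35]], grip=[-1,-1,-1,-1,-1,-1,-1,-1])

```text
clock: 32.02
position: [476.1, 372.7, 210.2]
ee_rot: [1.0, -0.001, -0.001, 0.001]
contact_force: [-0.5, 0.0, -0.4]
gripper_width: 18.5
grasp_force: 58.7
```

>>> servo_tool(rotation=[[0,0,0],[0,0,0],[0,0,0],[0,0,0],[0,0,0],[0,0,0],[0,0,0],[0,0,0]], slide=[[0,0,-0.02],[0,0,-0.04],[0,0,-0.06],[0,0,-0.08],[0,0,-0.1],[0,0,-0.12],[0,0,-0.14],[0,0,-0.15]], grip=[-1,-1,-1,-1,-1,-1,-1,-1])

```text
clock: 33.02
position: [476.4, 373.0, 180.9]
ee_rot: [1.0, -0.001, -0.0, 0.0]
contact_force: [0.7, -1.0, -0.8]
gripper_width: 18.1
grasp_force: 58.7
```

>>> servo_tool(rotation=[[0,0,0],[0,0,0],[0,0,0],[0,0,0],[0,0,0],[0,0,0],[0,0,0],[0,0,0]], slide=[[0,0,-0.015],[0,0,-0.03],[0,0,-0.045],[0,0,-0.06],[0,0,-0.075],[0,0,-0.09],[0,0,-0.1],[0,0,-0.1]], grip=[-1,-1,-1,-1,-1,-1,-1,-1])

```text
clock: 34.02
position: [476.4, 373.0, 161.1]
ee_rot: [1.0, -0.001, -0.0, 0.0]
contact_force: [-0.4, -0.3, -0.4]
gripper_width: 18.7
grasp_force: 58.7
```

>>> servo_tool(rotation=[[0,0,0],[0,0,0],[0,0,0],[0,0,0],[0,0,0],[0,0,0]], slide=[[0,0,-0.01],[0,0,-0.02],[0,0,-0.03],[0,0,-0.04],[0,0,-0.05],[0,0,-0.05]], grip=[-1,-1,-1,-1,-1,-1])

```text
clock: 34.78
position: [476.4, 373.0, 151.1]
ee_rot: [1.0, -0.001, -0.0, 0.0]
contact_force: [0.4, 0.3, -0.7]
gripper_width: 18.8
grasp_force: 58.7
```

>>> servo_tool(rotation=[[0,0,0],[0,0,0],[0,0,0],[0,0,0],[0,0,0],[0,0,0]], slide=[[0,0,-0.01],[0,0,-0.02],[0,0,-0.03],[0,0,-0.04],[0,0,-0.05],[0,0,-0.05]], grip=[-1,-1,-1,-1,-1,-1])

```text
clock: 35.52
position: [476.3, 373.0, 141.1]
ee_rot: [1.0, -0.001, -0.0, 0.0]
contact_force: [-0.8, 0.4, -1.0]
gripper_width: 18.5
grasp_force: 58.7
```

>>> servo_tool(rotation=[[0,0,0],[0,0,0],[0,0,0],[0,0,0],[0,0,0],[0,0,0]], slide=[[0,0,-0.005],[0,0,-0.01],[0,0,-0.015],[0,0,-0.02],[0,0,-0.02],[0,0,-0.02]], grip=[-1,-1,-1,-1,-1,-1])

```text
clock: 36.28
position: [476.5, 373.0, 137.3]
ee_rot: [1.0, -0.001, 0.0, 0.0]
contact_force: [-0.5, -0.1, -1.6]
gripper_width: 18.6
grasp_force: 58.7
```

>>> servo_tool(rotation=[[0,0,0],[0,0,0],[0,0,0]], slide=[[0,0,-0.005],[0,0,-0.01],[0,0,-0.01]], grip=[-1,-1,-1])

```text
clock: 36.65
position: [477.0, 373.3, 136.9]
ee_rot: [1.0, -0.001, 0.001, -0.0]
contact_force: [-1.1, -0.1, 5.5]
gripper_width: 18.0
grasp_force: 59.5
```

```bash
python3 - <<'E'
from h import *
w=cap('wrist');d=cap('side');print(w['state']['position'],w['state']['contact_force'])
a=w['image'][60:360,140:420];b=cv2.resize(d['image'][115:215,170:270],(400,400),interpolation=cv2.INTER_CUBIC)
a=cv2.resize(a,(373,400));cv2.imwrite('pics/ins.png',cv2.cvtColor(np.hstack([a,b]),cv2.COLOR_RGB2BGR))
E
```

```text
[476.96374624 373.31916253 136.85795492] [-1.12552157 -0.05302796  5.52275301]
```

View pics/ins.png

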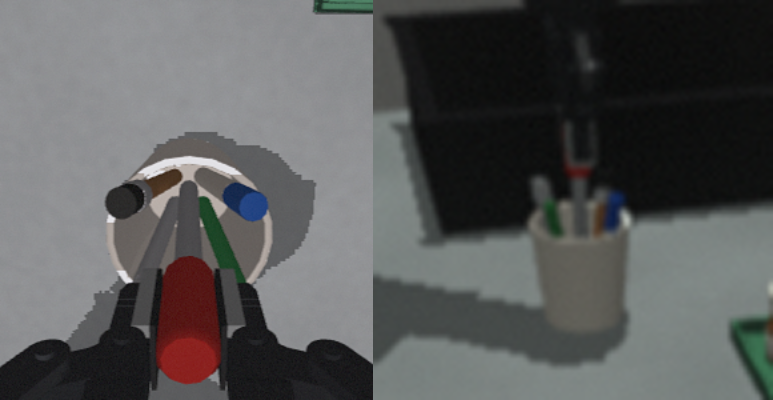

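The rod is on the floor: contact is 5.5 N with the foot at about z 5–6, and all four tools are in the cup. I'll release in stages.

>>> servo_tool(rotation=[[0,0,0],[0,0,0],[0,0,0],[0,0,0],[0,0,0],[0,0,0],[0,0,0],[0,0,0]], slide=[[0,0,0],[0,0,0],[0,0,0],[0,0,0],[0,0,0],[0,0,0],[0,0,0],[0,0,0]], grip=[-0.45,-0.4,-0.3,-0.1,0.1,0.3,0.6,1])

```text
clock: 37.75
position: [476.4, 373.1, 135.3]
ee_rot: [1.0, -0.001, 0.0, 0.0]
contact_force: [0.3, -0.3, 0.3]
gripper_width: 83.8
grasp_force: 0.0
```

>>> servo_tool(rotation=[[0,0,0],[0,0,0],[0,0,0],[0,0,0],[0,0,0],[0,0,0],[0,0,0]], slide=[[0,0,0],[0,0,0],[0,0,0.05],[0,0,0.15],[0,0,0.35],[0,0,0.65],[0,0,0.8]], grip=[1,1,1,1,1,1,1])

```text
clock: 38.62
position: [477.3, 373.6, 300.4]
ee_rot: [1.0, -0.001, 0.003, -0.002]
contact_force: [0.4, 1.0, -0.9]
gripper_width: 85.3
grasp_force: 0.0
```

>>> servo_tool(rotation=[[0,0,0],[0,0,0],[0,0,0],[0,0,0],[0,0,0],[0,0,0]], slide=[[-0.1,0,0],[-0.3,-0.1,0],[-0.5,-0.3,0],[-0.5,-0.6,0],[-0.5,-0.8,0],[-0.5,-0.8,0]], grip=[1,1,1,1,1,1])

```text
clock: 39.38
position: [376.1, 211.0, 296.8]
ee_rot: [1.0, -0.003, 0.001, -0.001]
contact_force: [-1.1, 0.2, 0.4]
gripper_width: 85.4
grasp_force: 0.0
```

```bash
python3 - <<'E'
from h import *
np.set_printoptions(precision=1,suppress=True)
d=cap('side');t=cap('top');
P=pts(d);im=d['image'].astype(int);r=(im[...,0]>1.8*im[...,1])&(im[...,0]>60)&(np.hypot(P[...,0]-477,P[...,1]-372)<80)&(P[...,2]>85);q=P[r]
print('handle',len(q),q.mean(0),q[:,2].max())
b=cv2.resize(d['image'][105:315,170:450],(400,300),interpolation=cv2.INTER_CUBIC);a=cv2.resize(t['image'][130:280,100:400],(800,400))
c=cv2.resize(d['image'][115:205,180:270],(300,300),interpolation=cv2.INTER_CUBIC)
o=np.zeros((600,800,3),np.uint8);o[:300,:400]=b;o[:300,400:700]=c;o[300:]=cv2.resize(a,(800,300));cv2.imwrite('pics/fin.png',o[...,::-1])
T=pts(t)
for n,c,h in(('jw',(620,250),64),('jb',(620,178),64),('tin',(632,-2),48),('car',(638,-207),68),('sj',(697,232),64),('st',(709,16.5),48),('sc',(714,-182),68)):
    m=(abs(T[...,2]-h)<8)&(np.hypot(T[...,0]-c[0],T[...,1]-c[1])<36);q=T[m]
    if len(q): print(n,len(q),q.mean(0),cv2.minAreaRect(q[:,:2].astype(np.float32)))
E
```

```text
handle 90 [473.7 365.9 154.9] 175.53052381885786
jw 160 [619.7 248.7  63.2] ((619.8875732421875, 249.0126190185547), (37.61192321777344, 37.24324417114258), 48.74387741088867)
jb 162 [619.7 177.3  63.3] ((620.4974975585938, 177.7552032470703), (38.49446487426758, 37.778682708740234), 44.83552169799805)
tin 230 [631.3  -2.7  48. ] ((631.4249267578125, -2.382720947265625), (46.50209045410156, 46.861961364746094), 43.034210205078125)
car 271 [ 639.  -206.8   67.7] ((639.7849731445312, -207.42088317871094), (36.90113830566406, 56.442527770996094), 87.7906265258789)
sj 160 [697.2 231.7  63. ] ((698.0226440429688, 231.6982421875), (40.22858428955078, 37.26777267456055), 9.654662132263184)
st 223 [707.6  16.5  48.2] ((708.344482421875, 17.232322692871094), (46.955101013183594, 45.41969299316406), 47.52070236206055)
sc 258 [ 712.6 -181.8   67.5] ((713.115478515625, -182.09295654296875), (35.963653564453125, 56.87980651855469), 73.38988494873047)
```

View pics/fin.png

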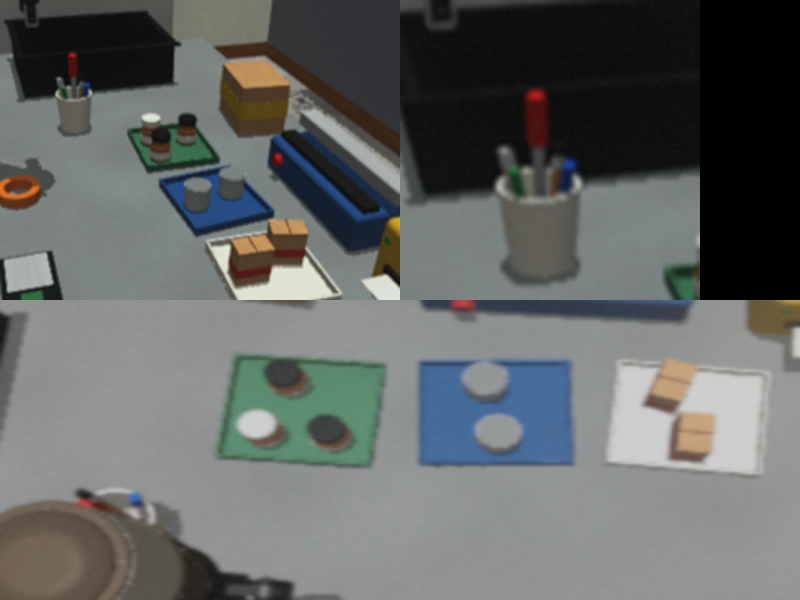

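Everything is upright in its tray and the stock hasn't moved. The rod stands in the cup (536,120 in the crop) with its top at z=175.5, so its foot is on the cup floor, and all four tools are still in.

```bash
python3 -c "
from bench import job_done
print(job_done())"
```

```text
the job is handed in; nothing more can be done
None
```

The job is handed in: both jars, the tin and the carton stand upright in their trays with the stock unmoved, and the rod is foot-down on the cup floor with all four tools still in, at about 39 s on the clock; no verdict was reported.

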